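Snap the junction box cover shut, rim section by rim section

TASK

The junction box on the bench has a cover whose rim is in four snap-fit sections, all still standing proud. With the fingertips press the section at the cable-gland end down until it clicks fully shut, then the two long side sections (either one first), and last the section at the plain end. Only press: do not lift or tip the box or shove it along the bench, and leave the small things around it where they lie.

Things in the scene. Friction and masses are not known exactly. Their poses are not given: they have to be found in the camera images.
- jbox: Loose grey junction box with a paler cover, 1.2 to 2 kg, 180 (x) x 130 (y) mm, walls 64 mm high, turned any way. Origin: centre of its underside, z up. Two black cable glands (32 mm across, 42 mm up) stick out 45 mm from its +x end, the gland end; its -x end is bare, the plain end. On top a fixed centre panel (128 x 78 mm, 70 mm up) is framed by four separate rim sections 24 mm wide, 8 mm thick.
- rim_gland_top (a point): Centre of the upper face of the rim section at the gland end (section 24 mm along the box's x, 130 mm along its y, centred at box x = +78 mm). The point moves with the section: 82 mm above the bench when it stands proud, 72 mm when shut.
- rim_left_top (a point): Centre of the upper face of the long rim section on the box's +y side (128 mm along the box's x, 24 mm along its y, centred at box y = +53 mm). 82 mm above the bench when proud, 72 mm when shut.
- rim_right_top (a point): Centre of the upper face of the long rim section on the box's -y side (128 mm along the box's x, 24 mm along its y, centred at box y = -53 mm). 82 mm above the bench when proud, 72 mm when shut.
- rim_plain_top (a point): Centre of the upper face of the rim section at the plain end (24 mm along the box's x, 130 mm along its y, centred at box x = -78 mm). 82 mm above the bench when proud, 72 mm when shut.
- rim_gland (a joint): How far the gland-end section has been pressed straight down: 0 m proud, 0.010 m fully shut. It resists with about 7 N at first, less as it goes down; past 5.5 mm it snaps down by itself and stays shut; let go before that and it springs back up.
- rim_left (a joint): The same for the long section on the box's +y side: 0 m proud, 0.010 m shut, 7 N to start, snaps past 5.5 mm.
- rim_right (a joint): The same for the long section on the box's -y side: 0 m proud, 0.010 m shut, 7 N to start, snaps past 5.5 mm.
- rim_plain (a joint): The same for the plain-end section: 0 m proud, 0.010 m shut, 7 N to start, snaps past 5.5 mm.
- screwdriver: Bystander: screwdriver 190 mm long lying beside one long side of the box; origin under its middle.
- screw_tin: Bystander: small open aluminium tin, 60 mm across, 45 mm high, beside the other long side; origin at the centre of its underside.
- terminal_plug: Bystander: green plug-in terminal block 18 x 55 x 20 mm beyond the plain end of the box; origin at the centre of its underside.
- blank_plug: Bystander: black blanking plug, flange 32 mm across, 26 mm high, standing beyond the glands; origin at the centre of its underside.

How it is judged:
By the outcome, as a careful person would: the job done as asked, in the order asked, and still so for the second after the job is handed in, with the robot touching nothing.
It also fails if it takes over 45 s, if anything falls off the work surface, if the arm or the gripper's body presses on something with over 40 N, if the wrist force passes 120 N, or if a joint passes its speed limit or range.

ROBOT

A 6-joint arm with a two-finger parallel gripper is mounted at the origin on the work surface. World frame = base frame: x ahead of the robot, y to its left, z up, the work surface at z = 0. Lengths are in m, angles in rad, forces in N, time in s.
With the tool pointing down it reaches from about 0.325 to 0.9 m from the base axis. Payload 3.5 kg.
Tool frame: the origin (TCP) lies midway between the tips of the shut fingers; the grasp point (between the pads) lies 19 mm behind it; x points along the fingers, z is the direction in which the jaws open and shut, and the axes are right-handed (so a half turn about x gives the same grasp; the last joint's range is limited). The gripper opens to 85 mm and grips with 20 to 120 N. Pads are 22 mm wide; open, the fingers measure 114 mm over their backs; the gripper's body (76 mm by 85 mm) begins 54 mm behind the grasp point. The pads swing forward as they close: fully open they stand 13 mm farther back than shut.
Start: joints at [1.077, 0.276, -0.026, 1.268, 0, 1.467], TCP at [0.238, 0.578, 0.199] pointing down, gripper open.
Joint ranges: [-3.12, 3.12], [-0.85, 1.88], [-1.08, 1.24], [-1.95, 2.15], [-1.57, 1.53], [-3.14, 3.14]. Speed limits (rad/s): [2.57, 2.57, 3.14, 3.14, 3.14, 3.14].

INTERFACE

Orientations are given as [roll, pitch, yaw] about the fixed x, y, z axes, in that order (R = Rz(yaw) Ry(pitch) Rx(roll)).
In Python, from plant import move_pose, movel, move_joints, move_gripper, dwell, ik, sense, capture, IKError, close_job gives the robot as it stands. Calls block until the motion is done:
- move_pose(position, orientation): joint-space move of the TCP to a pose.
- movel(position, v=0.15, ori=None, f_stop=None): straight line of the TCP; ori=None keeps the orientation; v is the mean speed in m/s. With f_stop (N) it stops when the force on the tool has changed by that much, and returns True; else False.
- move_joints(angles): joint-space move.
- move_gripper(opening): finger opening in m; the grip force is fixed at half the most; returns when the fingers have stopped.
- dwell(seconds).
- ik(position, orientation): joint angles nearest the present ones, or None.
- sense(): the state.
- capture(name): name is "scene" or "side" or "wrist"; returns a dict with "color" (400x640x3 uint8, red, green, blue), "intrinsics" (3x3 intrinsics, pixels), "D" ([k1, k2, p1, p2, k3] as OpenCV has them; the pictures are not rectified), "cam_to_world" (4x4, takes a point from camera to world coordinates). Camera axes: x right, y down, z forward; pixel columns grow to the right and rows downward; lengths in m; the calibration is good to about 2 mm. A picture is of the moment at which its call begins. There is no depth.
A pose or a line that the arm cannot do raises IKError and nothing moves.
- close_job(): hands the job in, once; it reports no verdict.
The state is a dict: "clock": time; "joint_positions": joint angles; "dq": joint speeds; "tau": joint torques, N m; "tcp_pos": TCP position; "orientation": TCP orientation; "contact_force": force on the tool from outside, world axes, zero at the start; "ft_torque": the same for the moment, N m; "width": finger opening in m.
Only numpy, scipy, OpenCV 4.12 (cv2) and the standard library are available. Lean on these libraries where they do the work, as an engineer would, in place of code of your own. Each camera call takes 0.05 s, during which the arm holds its last target.

## Working session

There is one attempt and no reset: what is moved stays moved. The work goes in short steps, each a Python script; the robot and the scene stay as the last script left them, time stands still between calls to the robot, and variables do not carry over. Pictures are saved under pics/ and viewed, and the job is handed in when it is done.

```bash
mkdir -p pics; ls
python3 - <<'E'
from plant import *
import cv2
for n in ("scene","side","wrist"):
    c=capture(n); cv2.imwrite(f"pics/{n}0.png",c["color"][:,:,::-1]); print(n,c["intrinsics"].tolist(),c["D"],c["cam_to_world"].round(3).tolist())
s=sense(); print(s["clock"],s["tcp_pos"],s["orientation"],s["width"])
E
```

```text
pics
scene [[410.56050665364916, 0.0, 326.87305533418345], [0.0, 410.56050665364916, 201.64445230899904], [0.0, 0.0, 1.0]] [-0.0398188  0.         0.         0.         0.       ] [[-0.377, 0.741, -0.556, 0.978], [0.926, 0.301, -0.227, 0.236], [-0.001, -0.6, -0.8, 0.643], [0.0, 0.0, 0.0, 1.0]]
side [[431.79995327689954, 0.0, 315.52424583761314], [0.0, 431.79995327689954, 200.3798638044668], [0.0, 0.0, 1.0]] [-0.05605836  0.          0.          0.          0.        ] [[0.995, -0.083, 0.06, 0.532], [-0.1, -0.672, 0.733, -0.441], [-0.021, -0.735, -0.677, 0.554], [0.0, 0.0, 0.0, 1.0]]
wrist [[323.71898979022285, 0.0, 319.3235536336623], [0.0, 323.71898979022285, 198.32030075349482], [0.0, 0.0, 1.0]] [0.00974482 0.         0.         0.         0.        ] [[0.381, 0.891, 0.248, 0.176], [0.924, -0.367, -0.105, 0.602], [-0.003, 0.269, -0.963, 0.373], [0.0, 0.0, 0.0, 1.0]]
0.15 [0.2377772  0.57729039 0.19810835] [ 3.04717337  1.56906349 -2.05602756] 0.0852891548566176
```

View pics/scene0.png

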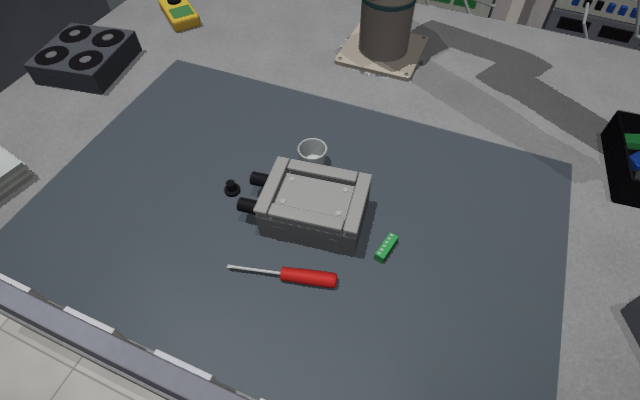

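View pics/side0.png

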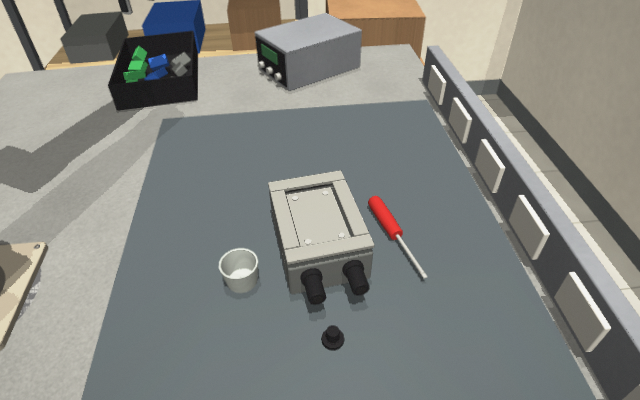

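The box is in the middle of the bench, with its glands pointing to world -y (left in scene, near in side). I'll enlarge both pictures to pick the corners.

Run:
```python
import cv2
a=cv2.imread("pics/scene0.png")[145:260,225:405]; cv2.imwrite("pics/za.png",cv2.resize(a,None,fx=4.4,fy=4.4,interpolation=cv2.INTER_CUBIC))
a=cv2.imread("pics/side0.png")[165:305,255:385]; cv2.imwrite("pics/zb.png",cv2.resize(a,None,fx=4,fy=4,interpolation=cv2.INTER_CUBIC))
```

```text
(no output)
```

View pics/za.png

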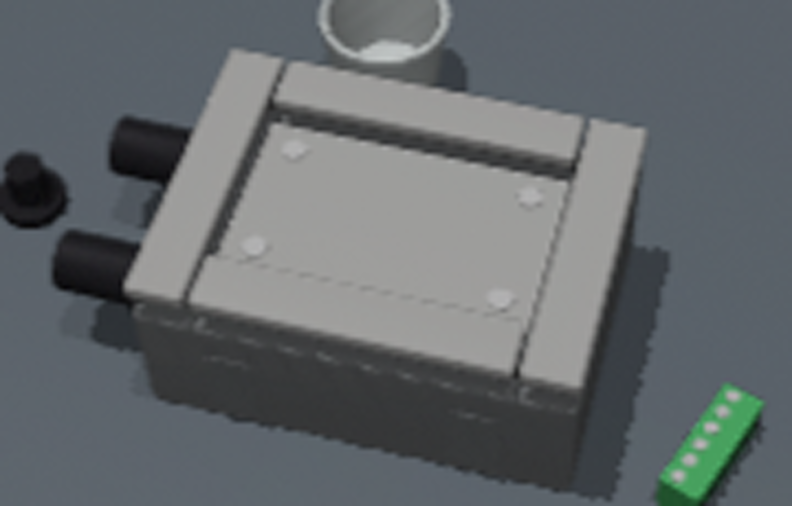

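View pics/zb.png

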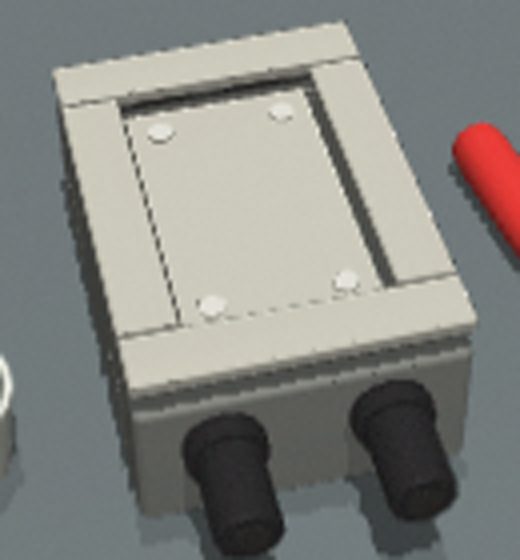

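```bash
cat > fit.py <<'E'
from plant import *
import numpy as np, cv2
from scipy.optimize import least_squares
def ray_hit(c,uv,z):
    p=cv2.undistortPoints(np.float64(uv).reshape(-1,1,2),c["intrinsics"],c["D"])[:,0]
    d=np.c_[p,np.ones(len(p))]@c["cam_to_world"][:3,:3].T; o=c["cam_to_world"][:3,3]
    return (o+d*((z-o[2])/d[:,2])[:,None])[:,:2]
B=np.array([[90,-65],[-90,-65],[-90,65],[90,65]])/1e3
E
python3 - <<'E'
from fit import *
ua=np.array([[232,50],[645,130],[580,388],[127,293]])/4.4+[225,145]
ub=np.array([[133,390],[55,70],[345,23],[475,322]])/4+[255,165]
P=[ray_hit(capture(n),u,.082) for n,u in(("scene",ua),("side",ub))]
for p in P:
    print(p.round(4).tolist(),[round(float(np.linalg.norm(p[i]-p[i-1])),4) for i in range(4)])
def pose(P):
    f=lambda q:np.concatenate([(B@np.array([[np.cos(q[2]),np.sin(q[2])],[-np.sin(q[2]),np.cos(q[2])]])+q[:2]-p).ravel() for p in P])
    r=least_squares(f,[.6,0,-1.5]); return r.x,r.fun.round(4)
for s in ([P[0]],[P[1]],P): print(pose(s))
cs=capture("scene");cd=capture("side")
print("tin rim",ray_hit(cs,[[312,147]],.045),ray_hit(cd,[[239,259]],.045))
print("plug",ray_hit(cs,[[231,183]],.026),ray_hit(cd,[[333,329]],.026))
print("sd",ray_hit(cs,[[228,267],[336,281]],.012));print("term",ray_hit(cs,[[387,243]],.02))
E
```

```text
[[0.5248, -0.0473], [0.5014, 0.1288], [0.6289, 0.1461], [0.6536, -0.0284]] [0.1301, 0.1777, 0.1286, 0.1763]
[[0.5229, -0.053], [0.4994, 0.1245], [0.6259, 0.1404], [0.6477, -0.0362]] [0.1259, 0.179, 0.1275, 0.1779]
(array([ 0.57718719,  0.04979527, -1.43313962]), array([ 0.0003, -0.001 , -0.001 ,  0.0012,  0.0003,  0.0018,  0.0003,
       -0.002 ]))
(array([ 0.57397359,  0.04394021, -1.44261199]), array([-0.0019, -0.0007, -0.0014,  0.0004,  0.0011,  0.0011,  0.0022,
       -0.0009]))
(array([ 0.57558039,  0.04686774, -1.43787176]), array([-0.0017, -0.0036, -0.0022, -0.0014, -0.0008, -0.0014, -0.0017,
       -0.0053,  0.0002,  0.002 , -0.0001,  0.003 ,  0.0022,  0.0043,
        0.0042,  0.0024]))
tin rim [[ 0.44562362 -0.01316458]] [[ 0.44757418 -0.00703366]]
plug [[ 0.5774201  -0.12881359]] [[ 0.57633749 -0.13077981]]
sd [[ 0.73376716 -0.04719938]
 [ 0.68804501  0.13445221]]
term [[0.58960902 0.19243264]]
```

```bash
cat >> fit.py <<'E'
from scipy.spatial.transform import Rotation as Ro
def down(ang):
    z=np.array([np.cos(ang),np.sin(ang),0]);x=np.array([0,0,-1.]);y=np.cross(z,x)
    return Ro.from_matrix(np.c_[x,y,z]).as_euler("xyz")
E
python3 - <<'E'
from fit import *
x,y,th=.5756,.0469,-1.438
move_gripper(0.0)
for a in (th+np.pi/2,th-np.pi/2):
    o=down(a); q=ik([x+.078*np.cos(th),y+.078*np.sin(th),.2],o); print(a,q)
    oks=[ik([x+r*np.cos(th)-s*np.sin(th),y+r*np.sin(th)+s*np.cos(th),.072],o) is not None for r,s in((.078,0),(-.078,0),(0,.053),(0,-.053))]; print(oks)
o=down(th+np.pi/2)
move_pose([x-.02,y,.2],o)
s=sense(); print(s["clock"],s["tcp_pos"],s["width"],s["contact_force"])
c=capture("wrist"); cv2.imwrite("pics/w1.png",c["color"][:,:,::-1])
E
```

```text
0.1327963267948966 [-0.1620161   0.2083663  -0.11134365  1.25108638  0.          1.2759839 ]
[True, True, True, True]
-3.0087963267948963 [-0.1620161   0.2083663  -0.11134365  1.25108638  0.         -1.86560876]
[True, True, True, True]
3.325 [0.5555524  0.04772887 0.20002257] 0.000214527334636129 [-0.56270663  0.04778629 -0.03514783]<sys>:0: UserWarning: Gimbal lock detected. Setting third angle to zero since it is not possible to uniquely determine all angles.
```

View pics/w1.png

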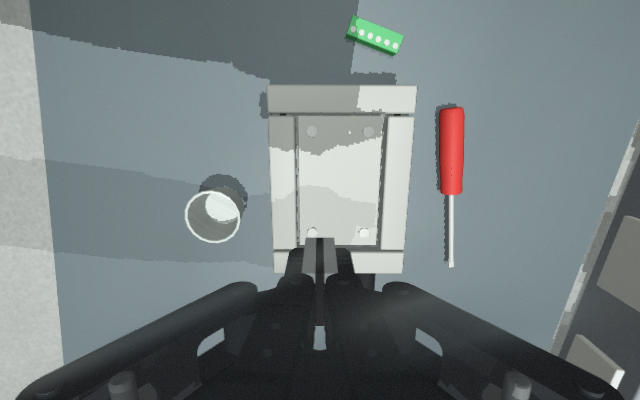

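Wrist view: the rim's outer corners are at (268,86) and (417,86) at the plain end, and (403,272) and (274,272) at the gland end. The fingertips are at about (319,240).

Run:
```python
from fit import *
p=ray_hit(capture("wrist"),[[274.5,272],[268,86],[417,86],[403.5,272]],.082)
print(p.round(4).tolist(),[round(float(np.linalg.norm(p[i]-p[i-1])),4) for i in range(4)])
f=lambda q:(B@np.array([[np.cos(q[2]),np.sin(q[2])],[-np.sin(q[2]),np.cos(q[2])]])+q[:2]-p).ravel()
r=least_squares(f,[.6,0,-1.5]); print(r.x,r.fun.round(4))
```

```text
[[0.5236, -0.0492], [0.5012, 0.126], [0.6275, 0.1429], [0.6519, -0.0318]] [0.1294, 0.1766, 0.1274, 0.1765]
[ 0.57602362  0.04697027 -1.43740947] [-0.0001 -0.0017 -0.0015  0.0015  0.001   0.0019  0.0006 -0.0017]
```

The wrist fit agrees with the other two cameras' average, and sizes come within 4 mm of the given ones. Pressing the gland end now.

```bash
cat >> fit.py <<'E'
X,Y,TH=.5758,.0470,-1.4375
def pt(r,s,z): return [X+r*np.cos(TH)-s*np.sin(TH),Y+r*np.sin(TH)+s*np.cos(TH),z]
SEC=dict(gland=(.078,0),left=(0,.053),right=(0,-.053),plain=(-.078,0))
def press(n):
    r,s=SEC[n]
    movel(pt(r,s,sense()["tcp_pos"][2]),v=.15); movel(pt(r,s,.092),v=.1); dwell(.2)
    f0=sense()["contact_force"].copy() if hasattr(sense()["contact_force"],"copy") else np.array(sense()["contact_force"])
    for z in np.arange(.084,.0705,-.0015):
        hit=movel(pt(r,s,z),v=.02,f_stop=22); q=sense()
        print(n,round(z,4),hit,np.round(np.array(q["contact_force"])-f0,1),np.round(q["tcp_pos"],4))
        if hit: break
    movel(pt(r,s,.11),v=.1); print("clock",sense()["clock"])
E
python3 - <<'E'
from fit import *
press("gland")
c=capture("side"); cv2.imwrite("pics/s2.png",cv2.resize(c["color"][150:310,235:405,::-1],None,fx=3.5,fy=3.5))
E
```

```text
gland 0.084 False [-0.6 -0.   0.6] [ 0.586  -0.0303  0.0838]
gland 0.0825 False [-0.  -0.1 -0.2] [ 0.5861 -0.0303  0.0825]
gland 0.081 False [-0.4  0.6  0.7] [ 0.5861 -0.0303  0.0809]
gland 0.0795 False [-0.6  0.2  1. ] [ 0.586  -0.0303  0.0793]
gland 0.078 False [-0.3  0.6 -0.6] [ 0.586  -0.0303  0.0778]
gland 0.0765 False [-0.3  1.3  0. ] [ 0.586  -0.0303  0.0764]
gland 0.075 False [-0.6 -0.3 -0.2] [ 0.586  -0.0303  0.0748]
gland 0.0735 False [-0.9  0.6 -0.2] [ 0.586  -0.0303  0.0734]
gland 0.072 False [-0.6  0.9  0.8] [ 0.5861 -0.0303  0.0719]
gland 0.0705 False [-0.   0.4 -0.4] [ 0.586  -0.0303  0.0704]
clock 8.9
```

View pics/s2.png

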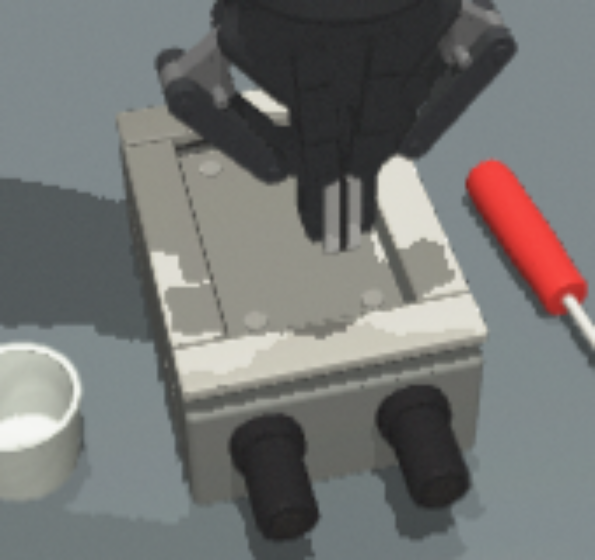

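The TCP went to 70 mm with no contact, and in the picture the tips look short of the gland section. I'll check where the tips should appear in the image.

Run:
```python
from fit import *
s=sense(); print(s["tcp_pos"],s["orientation"],s["width"])
def proj(c,p):
    T=np.linalg.inv(c["cam_to_world"]); return cv2.projectPoints(np.float64(p).reshape(-1,1,3),cv2.Rodrigues(T[:3,:3])[0],T[:3,3],c["intrinsics"],c["D"])[0][:,0]
for n in("scene","side","wrist"):
    c=capture(n); im=c["color"][:,:,::-1].copy()
    t=np.array(s["tcp_pos"]); pp=proj(c,[t]+[t+[0,0,d] for d in(-.038,.019)]+[pt(.078,0,.082)]+[pt(0,0,.07)]); print(n,pp.round(1).tolist())
    k=5 if n!="wrist" else 3
    cx,cy=pp[0].astype(int); x0=max(cx-70,0);y0=max(cy-55,0); cr=cv2.resize(im[y0:y0+110,x0:x0+140],None,fx=5,fy=5,interpolation=cv2.INTER_CUBIC)
    for q,col in zip(pp,[(0,0,255),(255,0,255),(0,255,0),(255,0,0),(0,255,255)]): cv2.drawMarker(cr,tuple(int(v) for v in (q-[x0,y0])*5),col,0,16,2)
    cv2.imwrite(f"pics/p_{n}.png",cr)
```

```text
[ 0.5857596  -0.03025864  0.10962003] [2.84632862 1.57014165 2.97909641] 1.7998272800216064e-05
scene [[269.4, 172.1], [271.8, 186.1], [268.1, 164.7], [271.0, 182.5], [313.6, 195.4]]
side [[330.8, 233.3], [330.7, 251.0], [330.8, 223.8], [331.0, 246.3], [318.4, 215.6]]
wrist [[319.1, 229.0], [319.3, 209.1], [318.9, 242.3], [319.8, 214.0], [319.8, 89.9]]
```

View pics/p_side.png

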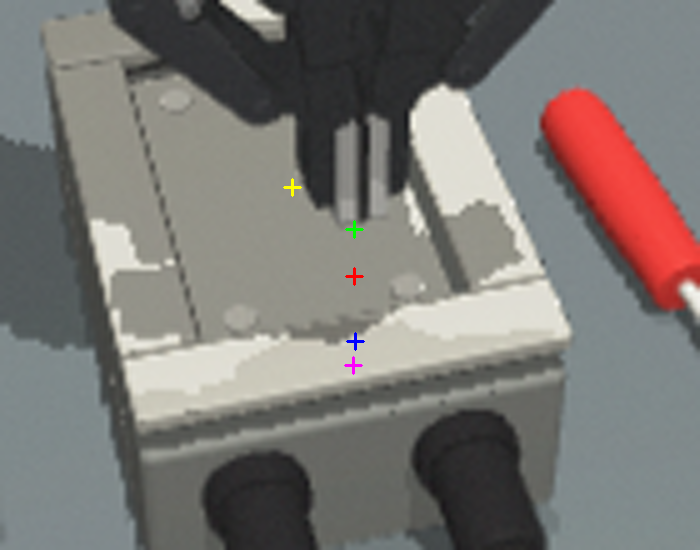

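View pics/p_scene.png

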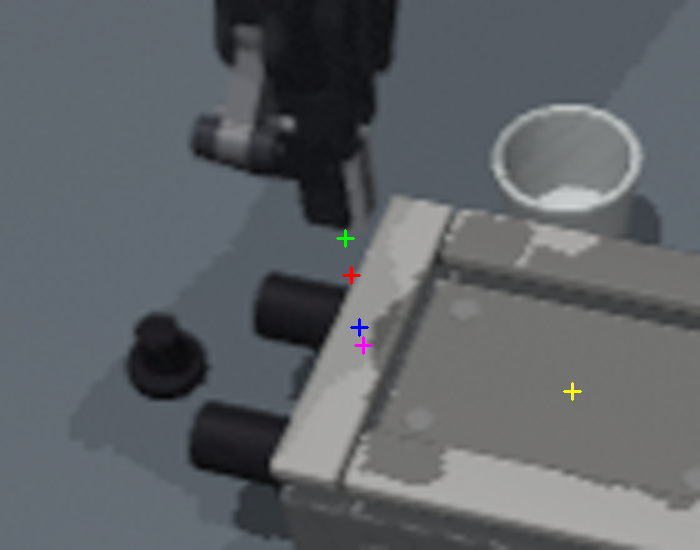

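View pics/p_wrist.png

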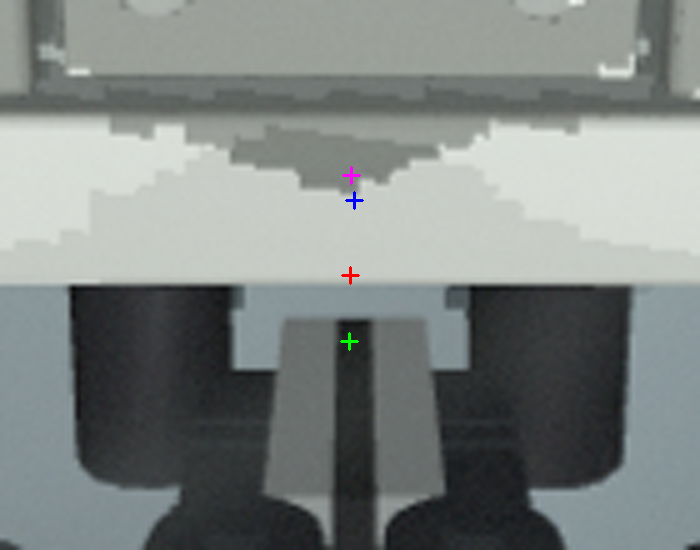

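The real fingertips show about 20 mm above the reported TCP in all three views, so nothing was touched. I'll triangulate the tip to get the true offset.

Run:
```python
from fit import *
o=dict(side=(333,222.4),scene=(266.4,162.6),wrist=(320,238))
C={n:capture(n) for n in o}
def res(p,ns):
    r=[]
    for n in ns:
        c=C[n];T=np.linalg.inv(c["cam_to_world"]); r+=list(cv2.projectPoints(np.float64(p).reshape(1,1,3),cv2.Rodrigues(T[:3,:3])[0],T[:3,3],c["intrinsics"],c["D"])[0].ravel()-o[n])
    return r
t=np.array(sense()["tcp_pos"])
for ns in (["side","scene"],["side","scene","wrist"]):
    r=least_squares(res,t,args=(ns,)); print((r.x-t).round(4),np.round(r.fun,1))
```

```text
[ 0.0021 -0.0023  0.0246] [-0.4 -0.3 -0.5  0.4]
[0.0008 0.0022 0.0204] [-1.8 -0.3  2.6  2.3  0.4  1.2]
```

The tips sit about 22 mm above the reported TCP, and the sideways error is within 3 mm. I'll press by force from contact onwards.

```bash
cat >> fit.py <<'E'
def press(n,z0=.068,zmin=.042):
    r,s=SEC[n]
    movel(pt(r,s,sense()["tcp_pos"][2]),v=.15); movel(pt(r,s,z0),v=.1); dwell(.15)
    f0=np.array(sense()["contact_force"]); zc=None; log=[]
    z=z0
    while z>zmin:
        z-=.0015
        hit=movel(pt(r,s,z),v=.02,f_stop=18); q=sense(); f=np.array(q["contact_force"])-f0
        log.append((round(q["tcp_pos"][2]*1e3,1),round(float(f[2]),1)))
        if zc is None and f[2]>3: zc=q["tcp_pos"][2]
        if hit or (zc and q["tcp_pos"][2]<zc-.0075): break
    print(n,"hit",hit,log,"lat",f[:2].round(1))
    movel(pt(r,s,.09),v=.1); print("clock",sense()["clock"])
E
python3 - <<'E'
from fit import *
press("gland")
c=capture("side"); cv2.imwrite("pics/s3.png",cv2.resize(c["color"][150:310,235:405,::-1],None,fx=3.5,fy=3.5))
E
```

```text
gland hit False [(np.float64(66.8), -0.6), (np.float64(64.9), -0.4), (np.float64(63.3), -0.9), (np.float64(61.8), -0.2), (np.float64(60.3), -0.8), (np.float64(58.8), 0.7), (np.float64(57.4), 0.1), (np.float64(55.9), 0.5), (np.float64(54.4), 0.5), (np.float64(52.9), -0.8), (np.float64(51.4), -0.3), (np.float64(49.9), -0.8), (np.float64(48.9), 3.3), (np.float64(47.2), 3.2), (np.float64(45.0), -0.2), (np.float64(43.5), -0.8), (np.float64(42.3), -0.6), (np.float64(40.9), -0.2)] lat [0.2 0.2]
clock 15.3583
```

View pics/s3.png

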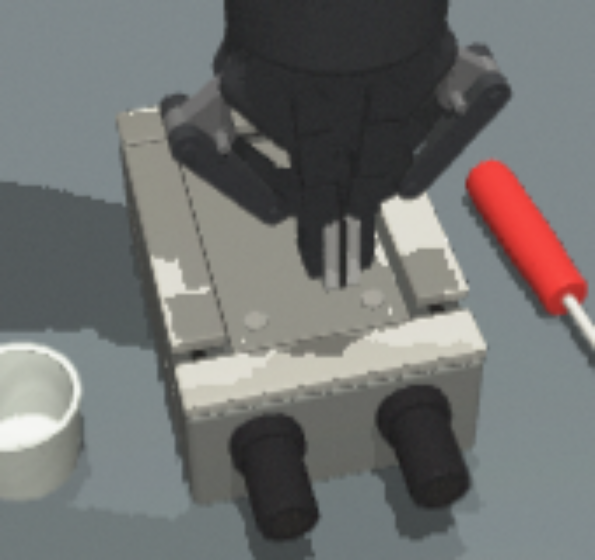

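The gland section is now shut: its gap to the wall is gone and it sits below its neighbours. Contact came at TCP z of about 49 mm and the snap at about 46 mm. Next, the two long sides.

Run:
```python
from fit import *
press("left",z0=.056,zmin=.0405)
c=capture("side"); cv2.imwrite("pics/s4.png",cv2.resize(c["color"][150:310,235:405,::-1],None,fx=3.5,fy=3.5))
```

```text
left hit False [(np.float64(54.8), 0.6), (np.float64(52.9), -0.4), (np.float64(51.3), 0.8), (np.float64(49.9), 1.6), (np.float64(48.9), 3.1), (np.float64(47.2), 4.0), (np.float64(44.9), 0.9), (np.float64(43.4), 0.7), (np.float64(42.3), 0.3), (np.float64(40.9), 1.0)] lat [0.1 1.1]
clock 19.9583
```

View pics/s4.png

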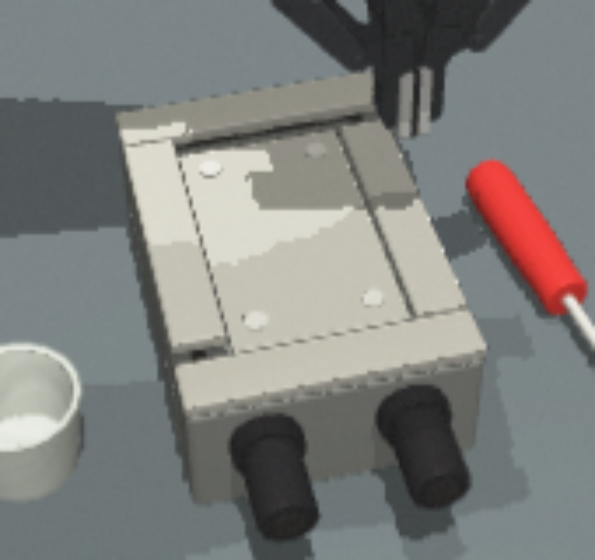

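The left section is shut, level with the gland section, and the box hasn't moved. Right is next.

Run:
```python
from fit import *
press("right",z0=.056,zmin=.0405)
c=capture("side"); cv2.imwrite("pics/s5.png",cv2.resize(c["color"][150:310,235:405,::-1],None,fx=3.5,fy=3.5))
```

```text
right hit False [(np.float64(54.8), 0.2), (np.float64(52.9), 0.5), (np.float64(51.3), 0.5), (np.float64(49.8), 0.6), (np.float64(48.8), 3.9), (np.float64(47.1), 3.1), (np.float64(45.1), 0.2), (np.float64(43.6), -0.5), (np.float64(42.3), 0.6), (np.float64(40.9), -0.2)] lat [1.6 0.2]
clock 24.6417
```

View pics/s5.png

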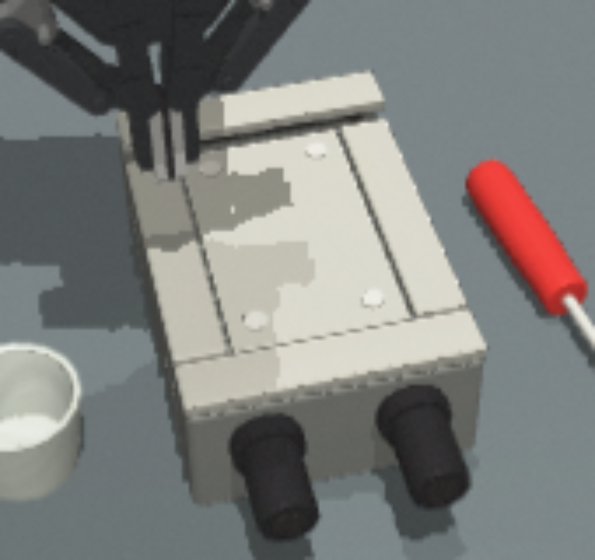

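The right section is shut as well, and only the plain end still stands proud.

Run:
```python
from fit import *
press("plain",z0=.056,zmin=.0405)
p=sense()["tcp_pos"]; movel([p[0],p[1],.2],v=.15)
for n,s in(("side",(slice(150,310),slice(235,405))),("scene",(slice(135,295),slice(220,410)))):
    cv2.imwrite(f"pics/f_{n}.png",cv2.resize(capture(n)["color"][s][:,:,::-1],None,fx=3.5,fy=3.5))
s=sense();print(s["clock"],s["contact_force"])
```

```text
plain hit False [(np.float64(54.7), 1.3), (np.float64(52.9), 1.3), (np.float64(51.3), 0.9), (np.float64(49.8), 0.8), (np.float64(48.9), 3.5), (np.float64(47.2), 4.0), (np.float64(45.0), 2.1), (np.float64(43.5), 0.5), (np.float64(42.3), 0.8), (np.float64(40.8), 0.3)] lat [-0.5  0.5]
clock 29.2417
30.225 [-0.78595337  0.68160374  0.51573671]
```

View pics/f_side.png

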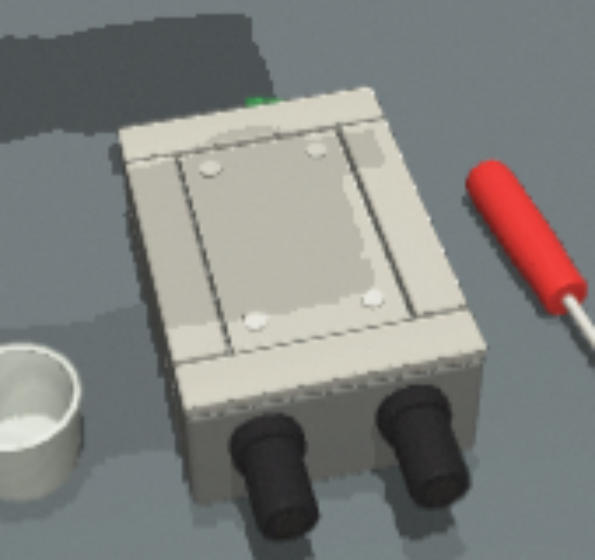

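View pics/f_scene.png

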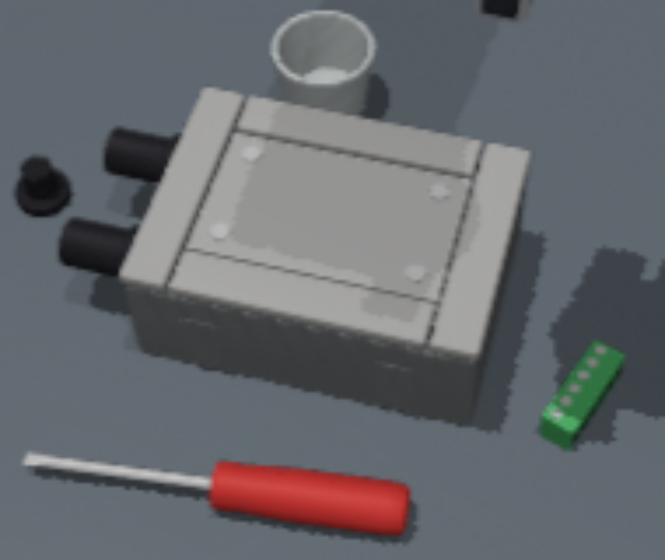

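All four sections are flush, and the box and the small things are where they started. Handing in.

```bash
python3 -c "
from plant import *
close_job()"
```

```text
the job is handed in; nothing more can be done
```

All four rim sections are pressed shut, in the order gland end, left (+y) side, right (-y) side, plain end. I handed the job in at about 30 s on the robot's clock, with the arm raised clear of the box.

**Last checks:**
- **Sections:** In the final side and scene pictures all four sections are flush. On each press the force rose to 3–4 N and then fell away as the section snapped.
- **Box and small things:** By eye, the box, screwdriver, tin, green terminal block and blanking plug look unmoved. I did not measure this.

**What disagreed:**
- **Fingertip height:** The tips sat higher than the reported TCP. The pictures put the offset at 20–25 mm, but contact came at a TCP height of about 49 mm, which means roughly 32 mm. My first descent at the gland end therefore stopped in the air and touched nothing. The presses that followed found the sections by force.
- **Press force:** The readings of 3–4 N were about half the stated 7 N.
- **Box position:** The scene and side cameras differed by about 6 mm along y. The wrist camera agreed with their average, which I used.

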